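# Shelve and top the cocoa shaker, then take off its dust cap

### The arm

A 6-joint arm with a two-finger parallel gripper is mounted at the origin on the work surface. World frame = base frame: x ahead of the robot, y to its left, z up, the work surface at z = 0. Lengths are in m, angles in rad, forces in N, time in s.
With the tool pointing down it reaches from about 0.375 to 0.925 m from the base axis. Payload 5.7 kg.
Tool frame: the origin (TCP) lies between the finger pads; the fingertips stand 14 mm ahead of it and the grasp point (between the pads) lies 5 mm behind it; z points along the fingers, y is the line along which they close (so a half turn about z gives the same grasp; the last joint's range is limited). The gripper opens to 88 mm and grips with 3 to 60 N. Pads are 20 mm wide; open, the fingers measure 115 mm over their backs; the gripper's body (75 mm by 178 mm) begins 61 mm behind the grasp point.
Start: joints at [-0.115, 0.359, 1.51, -0, 1.272, -0.115], TCP at [0.6, -0, 0.237] pointing down, gripper open.
Joint ranges: [-2.97, 2.97], [-1.01, 2.36], [0.21, 2.38], [-0.96, 4.11], [0.2, 2.71], [-2.98, 2.98]. Speed limits (rad/s): [2.39, 2.39, 3.14, 3.14, 3.14, 3.14].

### API

Orientations are given as a 3x3 rotation matrix whose columns are the frame's x, y, z axes.
In Python, from rig import arm gives the robot as it stands.
- The arm moves only by the tool move_tool, called by a JSON object that holds its "name" and its "arguments", one argument or row to a line. Schema: {"type":"object","properties":{"increments":{"type":"object","properties":{"moves":{"type":"array","items":{"type":"array","items":{"type":"number"},"minItems":7,"maxItems":7},"minItems":1,"maxItems":12}},"additionalProperties":false,"required":["moves"]},"clamp_n":{"type":"number"},"only":{"type":"string"},"quiet":{"type":"boolean"},"lines":{"type":"string"}},"required":["increments"],"additionalProperties":false}. increments is an object whose key "moves" holds a list of rows, 1 to 12 of them, each of 7 numbers: dx, dy, dz in shares of the most that a row can go, 1 being 62.5 mm, then a rotation vector rx, ry, rz in rad, then the finger opening in m; each row shifts and turns the commanded pose from where the row before left it, along the tool's axes as they then stand; what a row does not reach is not made up. A row lasts 1/8 s, in which the tool goes at most 0.0625 m and 0.188 rad, less where a joint would pass 70% of its speed; a pose out of reach is approached as far as the arm can. The fingers move at their own pace and stop on an object; clamp_n is the grip in N (left out, the last holds). Time passes only in rows, so rows that do not move let the fingers close. The tool returns the time, the measured TCP pose, the force, the opening and the grip force at its end. only (a regular expression) keeps the lines of the reply that match it, lines (a string "A,B") keeps lines A to B, and quiet returns only ok. Input that does not fit is refused with a message, and nothing moves.
- arm.sense(): the state, without advancing time (a new reading comes with each control period).
- arm.get_image(name): name is "scene" or "side" or "wrist"; returns a dict with "frame" (384x512x3 uint8, blue, green, red), "vertical_fov" (degrees; the focal length in pixels is half the picture's height over the tangent of half this angle, whatever the lens; pixels are square), "cx", "cy" (the principal point, pixels), "k1" (the pictures are not rectified: a ray, as slopes to the right and down, at radius r is drawn at 1 + k1 r^2 times it, then the intrinsics apply), "R" (3x3) and "t" (3): a world point X has camera coordinates R X + t; the wrist camera has in their place "mount" (4x4, takes a point from camera to tool coordinates, whose origin is the TCP and whose axes are the flange's). Camera axes: x right, y down, z forward; pixel columns grow to the right and rows downward; lengths in m; the calibration is good to about 2 mm. A picture is of the moment at which its call begins: read the wrist's pose just before it. There is no depth.
- arm.finish_job(): hands the job in; it is judged then, once.
The state is a dict: "clock": time; "q": joint angles; "joint_vel": joint speeds; "joint_efforts": joint torques, N m; "tool_pos": TCP position; "ee_rot": TCP orientation; "ft_force": force on the tool from outside, world axes, zero at the start; "ft_torque": the same for the moment, N m; "opening": finger opening in m; "grip_force": force on a finger pad.
Only numpy, scipy, OpenCV 4.12 (cv2) and the standard library are available. Lean on these libraries where they do the work, as an engineer would, in place of code of your own. Each camera call takes 0.05 s, during which the arm holds its last target. There are 200 camera calls.

### The job

Set the cocoa shaker up for dusting: stand the open steel shaker upright in the gap between the can and the jar on the narrow white wire shelf, well onto the deck, and let go; then pick up its two-part top from the counter in one go (the aluminium sifter lid with the red dust cap sitting on it), lower it gently, still gripped, into the shaker's mouth until its rim rests on the shaker, and let go with the cap still on. Last, lift the red cap alone, leaving the sifter lid seated and undisturbed, and finish still holding the cap, level and still, straight above the shaker and at least 5 cm above the sifter lid. The cap must not come off before the sifter lid is seated, the shaker must never be tipped, and everything else on the counter and shelf is left alone.

Things in the scene. Friction and masses are not known exactly. Their poses are not given: they have to be found in the camera images.
- shaker: the cocoa shaker: open, empty round steel tin standing upright on the counter at the start, no lid on it; outside diameter 62 mm, height 95 mm, wall 3 mm (mouth 56 mm wide inside); about 0.22 kg. Origin: centre of its underside, z up
- shaker_mouth (a point): centre of the shaker's mouth, level with its rim, 95 mm above its underside
- sifter_lid: aluminium sifter (inner) lid, round, 0.09 kg, on the counter with the cap on it. From its underside: plug 14 mm high, 52 mm wide, lowest 6 mm tapering to 44 mm; grip rim 66 mm wide at 14 to 26 mm, which rests on the shaker's rim (seated, its origin is 81 mm above the shaker's origin); sieve drum 44 mm wide at 26 to 34 mm, inside the cap. Origin: centre of underside, z up
- cap_seat (a point): centre of the ledge on the sifter lid on which the cap's edge rests, 26 mm above the sifter lid's underside
- dust_cap: red plastic dust cap (outer lid), like an upturned cup, 56 mm wide, 26 mm tall, closed top, 0.035 kg. It only rests over the sieve drum (2.5 mm play all round), its edge on the sifter lid's ledge: gripping it lifts it alone; gripping the 66 mm rim below carries both. Origin: centre of its open lower edge, z up
- wire_shelf: white coated-wire helper shelf, fixed to the counter: flat deck of close wires, 90 mm deep (along its x) and 380 mm long (along its y), deck top 90 mm above the counter. The short can stands near one end and the spice jar near the other, which one where varies; the gap is between them, at least 165 mm wide. Origin: under its middle, at counter height
- sugar_shaker: closed sugar shaker, steel tin with a BLUE cap, 66 mm wide at its lid, 133 mm tall; not to be touched. Bystander. Origin: centre of its underside
- tomato_can: food can with a red label, 66 mm wide, 100 mm tall. Bystander. Origin: centre of its underside
- short_can: low can with a green label, 66 mm wide, 62 mm tall, on the wire shelf. Bystander. Origin: centre of its underside
- spice_jar: jar with a black cap, 48 mm wide, 85 mm tall, on the wire shelf. Bystander. Origin: centre of its underside
- mug: white mug, 80 mm wide, 90 mm tall, handle along its +y. Bystander. Origin: centre of its underside
- pasta_box: blue pasta box, 45 x 90 x 170 mm, upright. Bystander. Origin: centre of its underside
- wooden_spoon: wooden spoon, 240 mm long, lying on the counter. Bystander. Origin: near its middle

How it is judged:
On the way, in this order (a step that is already met when the one before it is completed fails the run):
1. the shaker stands upright in the gap on the shelf, let go (z of shaker in the frame of wire_shelf between 0.086 and 0.094 m and x of shaker in the frame of wire_shelf between -0.022 and 0.022 m and y of shaker in the frame of wire_shelf between -0.11 and 0.11 m and angle between shaker's own z axis and vertical below 0.06 rad and contact force between the fingers and shaker below 0.1 N and linear speed of shaker below 0.02 m/s), for 0.2 s.
2. the sifter lid is lifted off the counter by the gripper with the cap still on it (height (world z) of sifter_lid above 0.03 m and distance between dust_cap and cap_seat below 0.006 m and contact force between the fingers and sifter_lid above 0.5 N), for 0.2 s.
3. the sifter lid has been lowered, not dropped, into the shaker's mouth: still gripped, within about 6 mm of its seat, cap on (z of sifter_lid in the frame of shaker below 0.087 m and horizontal distance between sifter_lid and shaker below 0.006 m and contact force between the fingers and sifter_lid above 0.5 N and distance between dust_cap and cap_seat below 0.006 m), for 0.05 s.
4. the sifter lid is fully seated and let go, with the cap still on it (z of sifter_lid in the frame of shaker between 0.077 and 0.0845 m and horizontal distance between sifter_lid and shaker below 0.005 m and angle between the z axis of sifter_lid and the z axis of shaker, either way round below 0.07 rad and distance between dust_cap and cap_seat below 0.006 m and contact force between the fingers and sifter_lid below 0.1 N and contact force between the fingers and dust_cap below 0.1 N), for 0.2 s.
At the end, for the whole second after the job is handed in: Sifter lid fully home in the shaker (-4/+3.5 mm, centred within 5 mm, square within 0.07 rad), untouched; shaker upright on the deck within 22 mm of its midline, in the gap; fingers hold the cap clear, over 48 mm above its seat, within 40 mm of the shaker's axis, level within 0.25 rad, still (z of sifter_lid in the frame of shaker between 0.077 and 0.0845 m and horizontal distance between sifter_lid and shaker below 0.005 m and angle between the z axis of sifter_lid and the z axis of shaker, either way round below 0.07 rad and contact force between the fingers and sifter_lid below 0.1 N and linear speed of sifter_lid below 0.02 m/s and z of shaker in the frame of wire_shelf between 0.086 and 0.094 m and x of shaker in the frame of wire_shelf between -0.022 and 0.022 m and y of shaker in the frame of wire_shelf between -0.11 and 0.11 m and angle between shaker's own z axis and vertical below 0.06 rad and contact force between the fingers and dust_cap above 1 N and contact force between dust_cap and sifter_lid below 0.05 N and contact force between dust_cap and shaker below 0.05 N and z of dust_cap in the frame of cap_seat above 0.048 m and horizontal distance between dust_cap and shaker below 0.04 m and angle between dust_cap's own z axis and vertical below 0.25 rad and linear speed of dust_cap below 0.03 m/s); the arm keeps its last pose, push and grip.
It fails at once if the cap comes off the sifter lid while the sifter lid is not seated in the shaker (before it is home, or because it is disturbed) (distance between dust_cap and cap_seat above 0.01 m and (z of sifter_lid in the frame of shaker above 0.086 m or horizontal distance between sifter_lid and shaker above 0.006 m or angle between the z axis of sifter_lid and the z axis of shaker, either way round above 0.12 rad)).
It fails at once if the shaker is tipped more than 0.35 rad (angle between shaker's own z axis and vertical above 0.35 rad).
It fails at once if a bystander is moved more than 30 mm (distance of any of sugar_shaker, tomato_can, short_can, spice_jar, mug, pasta_box, wooden_spoon from where it was at the start of the episode above 0.03 m).
It also fails if it takes over 61 s, if anything falls off the work surface, if the arm or the gripper's body presses on something with over 40 N, if the wrist force passes 120 N, or if a joint passes its speed limit or range.

## Working session

There is one attempt and no reset: what is moved stays moved. The work goes in short steps, Python scripts to look and compute and a tool call to move; the robot and the scene stay as the last step left them, time stands still between calls to the robot, and variables do not carry over. Pictures are saved under pics/ and viewed, at most 13 in all, crops included, and the job is handed in when it is done.

```bash
ls; mkdir -p pics
```

Run:
```python
from rig import arm
import cv2,numpy as np,pickle
s=arm.sense();print(s)
d={}
for n in("scene","side","wrist"):
    i=arm.get_image(n);d[n]=i;cv2.imwrite(f"pics/{n}0.png",i["frame"]);print(n,{k:v for k,v in i.items() if k!="frame"})
d['s']=s
pickle.dump(d,open("d0.pkl","wb"))
```

```text
pics
rig.py
{'clock': 0.0, 'q': array([-1.15110362e-01,  3.59475501e-01,  1.51142571e+00, -1.86704799e-05,
        1.27248376e+00, -1.15078907e-01]), 'joint_vel': array([-0.00020759,  0.00014877,  0.00097719,  0.00123029, -0.00066495,
       -0.00043801]), 'joint_efforts': array([-2.01257943e-03, -5.15376234e+01, -2.70722097e+01,  6.73234044e-02,
        3.48843460e-02, -1.61260368e-04]), 'tool_pos': array([5.99341005e-01, 5.57106182e-05, 2.35829690e-01]), 'ee_rot': array([[ 2.61187198e-05,  9.99998411e-01, -1.78249969e-03],
       [ 9.99999982e-01, -2.57834177e-05,  1.88130505e-04],
       [ 1.88084247e-04, -1.78250457e-03, -9.99998394e-01]]), 'ft_force': array([-0.05173677,  0.24451848,  0.3227362 ]), 'ft_torque': array([-0.01093865,  0.01541516,  0.05364159]), 'grip_force': 0.0, 'opening': 0.08820767823784051}
scene {'vertical_fov': 47.769710419606405, 'cx': 258.1539360332295, 'cy': 188.24825542063692, 'k1': 0.03703785944327793, 'R': array([[-0.20881938,  0.9779496 ,  0.00300874],
       [ 0.66119877,  0.14344978, -0.73636835],
       [-0.72056273, -0.15177861, -0.6765741
[... 151 characters left out ...]
 'k1': -0.11678805229774712, 'R': array([[-0.98120027, -0.19215476,  0.01796032],
       [-0.15135593,  0.70843653, -0.6893541 ],
       [ 0.11973893, -0.67911283, -0.72420187]]), 't': array([0.52834887, 0.14513973, 1.32401785])}
wrist {'vertical_fov': 66.50946798201562, 'cx': 254.9981347259922, 'cy': 189.61832852240516, 'k1': -0.0640742488397616, 'mount': array([[ 7.01985363e-04, -9.60564702e-01, -2.78055679e-01,
         7.69620248e-02],
       [ 9.99999730e-01,  6.13263861e-04,  4.06053765e-04,
        -9.32888024e-05],
       [-2.19519415e-04, -2.78055889e-01,  9.60564873e-01,
        -1.47413824e-01],
       [ 0.00000000e+00,  0.00000000e+00,  0.00000000e+00,
         1.00000000e+00]])}
```

View pics/scene0.png

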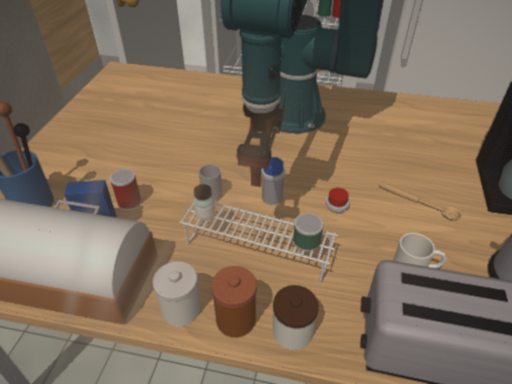

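View pics/side0.png

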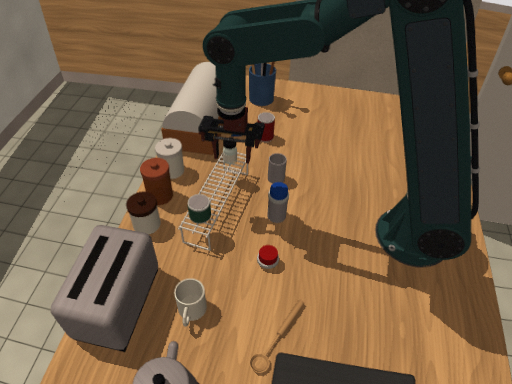

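Scene: shaker about (210,183), sugar (273,182), red-capped lid (338,200), shelf from (185,215) to (333,255), jar (204,202) and can (308,232). Side: shaker (277,168), lid (268,257), shelf from (232,150) to (195,245). I'll zoom in to measure.

Run:
```python
import cv2,pickle
d=pickle.load(open("d0.pkl","rb"))
cv2.imwrite("pics/sc1.png",cv2.resize(d["scene"]["frame"][150:290,175:365],None,fx=4.2,fy=4.2,interpolation=cv2.INTER_CUBIC))
cv2.imwrite("pics/si1.png",cv2.resize(d["side"]["frame"][125:275,165:305],None,fx=4,fy=4,interpolation=cv2.INTER_CUBIC))
```

```text
(no output)
```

View pics/sc1.png

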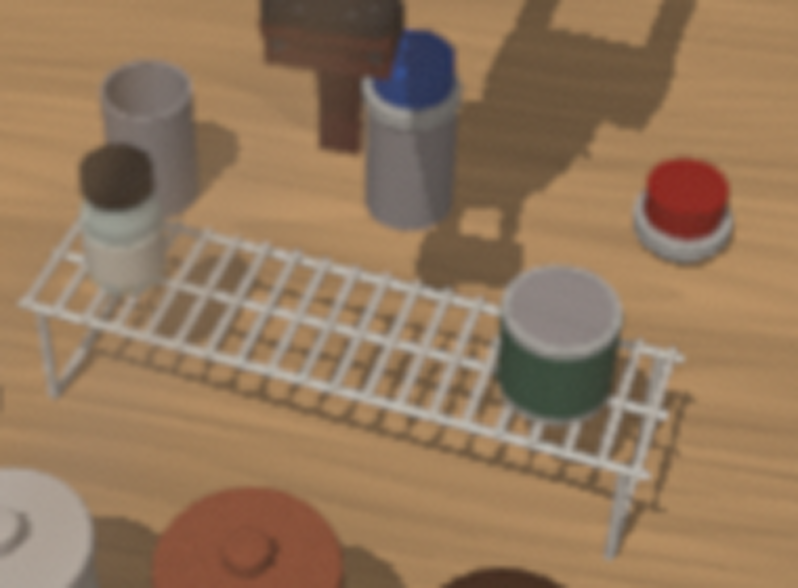

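View pics/si1.png

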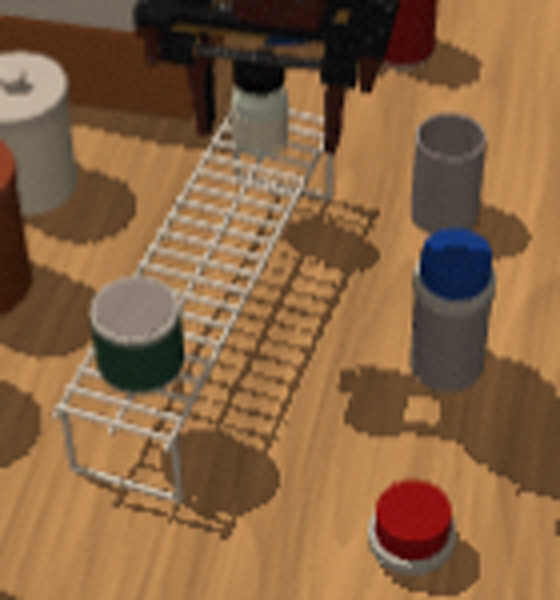

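Create h.py:
```python
import numpy as np,cv2,pickle
from scipy.optimize import least_squares
def intr(c):
    f=192/np.tan(np.radians(c["vertical_fov"])/2)
    return np.array([[f,0,c["cx"]],[0,f,c["cy"]],[0,0,1]]),np.array([c["k1"],0,0,0,0.])
def extr(c,s=None):
    if "R" in c: return c["R"],c["t"]
    M=c["mount"];R=s["ee_rot"]@M[:3,:3];t=s["ee_rot"]@M[:3,3]+s["tool_pos"]
    return R.T,-R.T@t
def proj(c,X,s=None):
    K,D=intr(c);R,t=extr(c,s)
    return cv2.projectPoints(np.asarray(X,float).reshape(-1,1,3),cv2.Rodrigues(R)[0],t,K,D)[0].reshape(-1,2)
a=np.linspace(0,2*np.pi,120)
def circ(x,y,z,r): return np.c_[x+r*np.cos(a),y+r*np.sin(a),0*a+z]
def bbox(c,x,y,z,r,s=None):
    p=proj(c,circ(x,y,z,r),s);return np.r_[p.min(0),p.max(0)]
```

Run:
```python
from h import *
d=pickle.load(open("d0.pkl","rb"));A,B=d["scene"],d["side"]
sa=lambda l:np.array(l,float).reshape(-1,2)/4.2+[175,150]-.4
sb=lambda l:np.array(l,float).reshape(-1,2)/4+[165,125]-.4
def fit(n,z,r,pa,pb):
    ta,tb=sa(pa).ravel(),sb(pb).ravel()
    for lab,w in(("both",(1,1)),("A",(1,0)),("B",(0,1))):
        q=least_squares(lambda v:np.r_[w[0]*(bbox(A,v[0],v[1],z,r)-ta),w[1]*(bbox(B,v[0],v[1],z,r)-tb)],[.65,0])
        print(n,lab,q.x.round(4),q.fun.round(1))
fit("shaker",.095,.031,[102,61,194,124],[414,113,486,159])
fit("can",.152,.033,[502,266,621,355],[91,277,184,342])
fit("captop",.052,.028,[645,157,729,218],[376,480,453,542])
S=sa([25,302,645,473,682,356]);T=sb([60,410,172,440,328,122])
cor=lambda v,L:np.array([[v[0]+np.cos(v[2])*i*.045-np.sin(v[2])*j*.19,v[1]+np.sin(v[2])*i*.045+np.cos(v[2])*j*.19,.09-.002] for i,j in L])
f=lambda v:np.r_[(proj(A,cor(v,[(1,-1),(1,1),(-1,1)]))-S).ravel(),(proj(B,cor(v,[(1,1),(-1,1),(-1,-1)]))-T).ravel()]
q=least_squares(f,[.75,0,0]);print(q.x,q.fun.round(1))
```

```text
shaker both [ 0.4806 -0.1702] [-0.4 -0.  -0.2 -0.7 -0.2  0.4 -0.3  0.8]
shaker A [ 0.482  -0.1689] [-0.1  0.3  0.1 -0.3 -0.   0.  -0.   0. ]
shaker B [ 0.4801 -0.1735] [-0.  -0.  -0.  -0.   0.1 -0.2 -0.1  0.2]
can both [0.6719 0.1276] [-0.3 -0.6  0.2 -0.6 -0.2 -0.2 -0.9  0.2]
can A [0.6736 0.1279] [-0.3 -0.   0.3 -0.  -0.  -0.  -0.   0. ]
can B [0.6703 0.1273] [-0.  -0.   0.  -0.   0.4 -0.2 -0.4  0.2]
captop both [0.4498 0.1919] [-0.1 -0.1  0.2 -0.9 -0.2 -0.1 -0.5  0. ]
captop A [0.4518 0.1919] [-0.1  0.4  0.1 -0.4 -0.  -0.  -0.  -0. ]
captop B [0.4487 0.192 ] [-0.  -0.   0.  -0.   0.1 -0.1 -0.1  0.1]
[ 0.65395308  0.00301452 -0.12263182] [-1.4 -0.1  0.5 -0.8 -0.4 -0.9 -1.2  0.8 -1.1  1.2  0.9 -0.6]
```

Shaker (0.481,-0.170), lid (0.450,0.192), shelf centre (0.654,0.003) with yaw -0.123. Next I'll move over the shaker and check it with the wrist camera.

Units first: shifts go in shares of 62.5 mm. So -0.043 m is -0.688, -0.0295 m is -0.472.

{"name": "move_tool", "arguments": {
  "increments": {"moves": [[-0.688,-0.472,0,0,0,0,0.088],[-0.688,-0.472,0,0,0,0,0.088],[-0.688,-0.472,0,0,0,0,0.088],[-0.688,-0.472,0,0,0,0,0.088],[0,0,0,0,0,0,0.088],[0,0,0,0,0,0,0.088]]},
  "clamp_n": 20
}}

```text
clock: 0.9
tool_pos: [0.4821, -0.1718, 0.2366]
ee_rot: [[0.001, 1.0, 0.0], [1.0, -0.001, 0.001], [0.001, 0.0, -1.0]]
ft_force: [0.2, -0.3, 0.9]
opening: 0.0876
grip_force: 0.0
```

Run:
```python
from h import *
from rig import arm
s=arm.sense();i=arm.get_image("wrist");i["s"]=s;pickle.dump(i,open("w1.pkl","wb"))
print(s["tool_pos"]);f=i["frame"].copy()
for z,r in((.095,.031),(.095,.028)):
    cv2.polylines(f,[np.int32(proj(i,circ(.4806,-.1702,z,r),s)*16)],True,(0,255,0),1,shift=4)
cv2.imwrite("pics/w1.png",f)
```

```text
[ 0.48213866 -0.17178405  0.23659243]
```

View pics/w1.png

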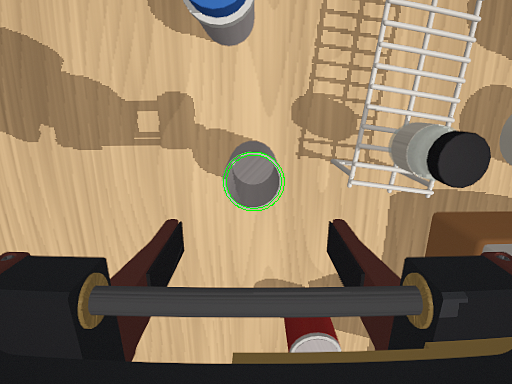

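The wrist view shows the shaker's mouth at (254,181), matching the predicted ring. Descending to grip it.

In the tool's units: 0.0016 m is 0.0256, -0.0015 m is -0.024.

{"name": "move_tool", "arguments": {
  "increments": {"moves": [[0.0256,-0.024,0.72,0,0,0,0.088],[0,0,0.72,0,0,0,0.088],[0,0,0.72,0,0,0,0.088],[0,0,0.624,0,0,0,0.088],[0,0,0,0,0,0,0.088],[0,0,0,0,0,0,0.055],[0,0,0,0,0,0,0.055],[0,0,0,0,0,0,0.055],[0,0,0,0,0,0,0.055],[0,0,0,0,0,0,0.055]]},
  "clamp_n": 20
}}

```text
clock: 2.2
tool_pos: [0.4809, -0.1706, 0.0639]
ee_rot: [[0.0, 1.0, 0.001], [1.0, -0.0, -0.001], [-0.001, 0.001, -1.0]]
ft_force: [-1.1, 1.8, 6.8]
opening: 0.062
grip_force: 20.0
```

In the tool's units: -0.06 m is -0.96, -0.05 m is -0.8.

{"name": "move_tool", "arguments": {
  "increments": {"moves": [[0,0,-0.48,0,0,0,0.055],[0,0,-0.8,0,0,0,0.055],[0,0,-0.96,0,0,0,0.055],[0,0,-0.96,0,0,0,0.055],[0,0,0,0,0,0,0.055]]}
}}

```text
clock: 2.82
tool_pos: [0.4835, -0.1719, 0.2681]
ee_rot: [[0.0, 1.0, 0.01], [1.0, -0.0, -0.005], [-0.005, 0.01, -1.0]]
ft_force: [0.1, -0.6, -2.6]
opening: 0.0618
grip_force: 20.0
```

Run:
```python
from h import *
i=pickle.load(open("w1.pkl","rb"));s=i["s"]
j=least_squares(lambda v:proj(i,[v[0],v[1],.175],s)[0]-[459,159],[.63,-.15]).x
c,sn=np.cos(-.1226),np.sin(-.1226)
d=j-[.654,.003];print(j,d@[c,sn],d@[-sn,c])
```

```text
[ 0.63440242 -0.13156735] -0.0029938223915679206 -0.13595393915154544
```

In the tool's units: 0.04 m is 0.64, 0.038 m is 0.608.

{"name": "move_tool", "arguments": {
  "increments": {"moves": [[0.4,0.416,0,0,0,0,0.055],[0.56,0.576,0,0,0,0,0.055],[0.56,0.608,0,0,0,0,0.055],[0.56,0.608,0,0,0,0,0.055],[0.36,0.352,0,0,0,0,0.055],[0.176,0.192,0,0,0,0,0.055],[0,0,0.48,0,0,0,0.055],[0,0,0.64,0,0,0,0.055],[0,0,0.32,0,0,0,0.055],[0,0,0,0,0,0,0.055],[0,0,0,0,0,0,0.055]]}
}}

```text
clock: 4.2
tool_pos: [0.6527, -0.0074, 0.1733]
ee_rot: [[0.001, 1.0, 0.001], [1.0, -0.001, -0.0], [-0.0, 0.001, -1.0]]
ft_force: [-0.2, 0.6, -1.2]
opening: 0.0622
grip_force: 20.0
```

Run:
```python
from h import *
from rig import arm
s=arm.sense();print(s["tool_pos"],s["ft_force"]);v=[]
for n in("scene","side"):
    i=arm.get_image(n);f=i["frame"]
    p=s["tool_pos"];k=np.int32(proj(i,[p])[0])
    q=np.int32(proj(i,[[.654,.003,.12]])[0]);v.append(cv2.resize(f[q[1]-65:q[1]+65,q[0]-85:q[0]+85],None,fx=2.3*2,fy=2.3*2,interpolation=cv2.INTER_CUBIC)[:, :])
cv2.imwrite("pics/p2.png",cv2.resize(np.hstack(v),(800,306),interpolation=cv2.INTER_AREA))
```

```text
[ 0.65265976 -0.00740761  0.17328123] [-0.2195899   0.57023771 -1.21005012]
```

View pics/p2.png

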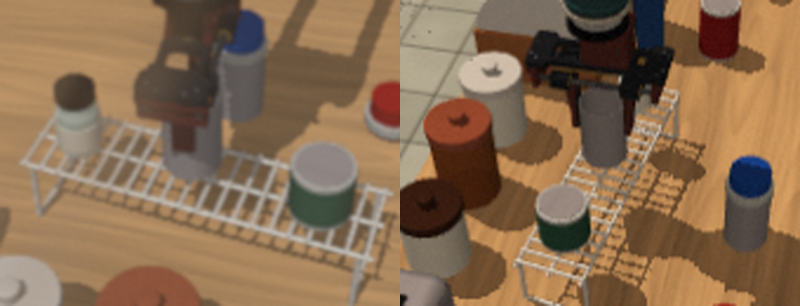

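The shaker hangs upright above the deck's midline, between jar and can, with both clear. Lowering gently.

In the tool's units: 0.01 m is 0.16, 0.005 m is 0.08.

{"name": "move_tool", "arguments": {
  "increments": {"moves": [[0,0,0.16,0,0,0,0.055],[0,0,0.08,0,0,0,0.055],[0,0,0.032,0,0,0,0.055],[0,0,0.016,0,0,0,0.055],[0,0,0,0,0,0,0.055],[0,0,0,0,0,0,0.055]]}
}}

```text
clock: 5.05
tool_pos: [0.6526, -0.0069, 0.1548]
ee_rot: [[-0.0, 1.0, 0.0], [1.0, 0.0, 0.0], [0.0, 0.0, -1.0]]
ft_force: [0.5, 0.3, -1.2]
opening: 0.0621
grip_force: 20.0
```

In the tool's units: 0.001 m is 0.016.

{"name": "move_tool", "arguments": {
  "increments": {"moves": [[0,0,0.016,0,0,0,0.055],[0,0,0.016,0,0,0,0.055],[0,0,0,0,0,0,0.055],[0,0,0,0,0,0,0.055]]}
}}

```text
clock: 5.55
tool_pos: [0.6527, -0.0069, 0.154]
ee_rot: [[-0.0, 1.0, 0.001], [1.0, 0.0, -0.0], [-0.0, 0.001, -1.0]]
ft_force: [-3.0, 1.0, 6.5]
opening: 0.062
grip_force: 20.0
```

Contact with the deck. Releasing and retreating up.

In the tool's units: -0.06 m is -0.96, -0.05 m is -0.8.

{"name": "move_tool", "arguments": {
  "increments": {"moves": [[0,0,0,0,0,0,0.07],[0,0,0,0,0,0,0.088],[0,0,0,0,0,0,0.088],[0,0,0,0,0,0,0.088],[0,0,-0.48,0,0,0,0.088],[0,0,-0.8,0,0,0,0.088],[0,0,-0.96,0,0,0,0.088],[0,0,-0.64,0,0,0,0.088],[0,0,0,0,0,0,0.088],[0,0,0,0,0,0,0.088],[0,0,0,0,0,0,0.088]]}
}}

```text
clock: 6.92
tool_pos: [0.6515, -0.0068, 0.3305]
ee_rot: [[0.0, 1.0, -0.004], [1.0, -0.0, 0.0], [0.0, -0.004, -1.0]]
ft_force: [0.1, 0.1, 0.4]
opening: 0.0875
grip_force: 0.0
```

Run:
```python
from h import *
from rig import arm
s=arm.sense();i=arm.get_image("wrist");i["s"]=s;pickle.dump(i,open("w2.pkl","wb"))
print(s["tool_pos"])
q=np.int32(proj(i,[[.6527,-.0072,.185]],s)[0]);print(q)
f=i["frame"].copy()
np.save("q2.npy",q)
cv2.imwrite("pics/w2.png",cv2.resize(f[q[1]-60:q[1]+60,q[0]-60:q[0]+60],None,fx=5,fy=5,interpolation=cv2.INTER_CUBIC))
```

```text
[ 0.65149659 -0.00682644  0.3305331 ]
[256 182]
```

View pics/w2.png

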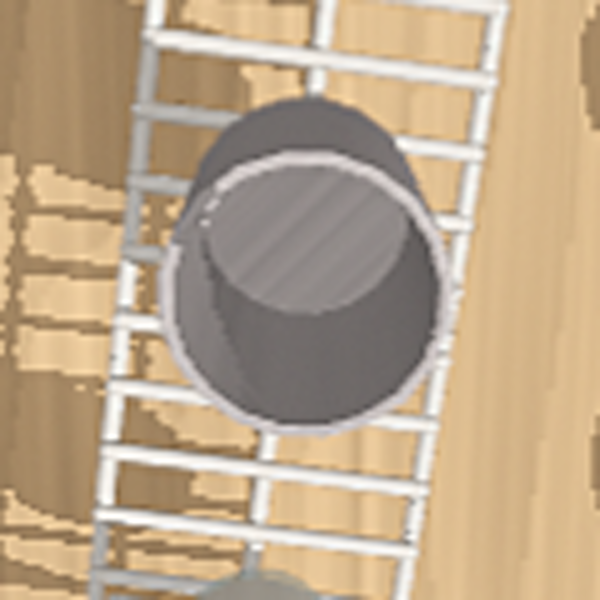

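Shaker stands empty and upright mid-deck; the rim spans crop x 160–452, y 149–436. Fit that, then move over the lid.

Run:
```python
from h import *
i=pickle.load(open("w2.pkl","rb"));t=np.array([160,149,452,436])/5+[196,122,196,122]-.4
q=least_squares(lambda v:bbox(i,v[0],v[1],.185,.031,i["s"])-t,[.65,0]);print(q.x,q.fun)
```

```text
[ 0.65284703 -0.00528677] [-0.80475753 -0.33609934  0.80323767  0.42492905]
```

{"name": "move_tool", "arguments": {
  "increments": {"moves": [[0.32,-0.32,0,0,0,0,0.088],[0.6368,-0.648,0,0,0,0,0.088],[0.6368,-0.648,0,0,0,0,0.088],[0.6368,-0.648,0,0,0,0,0.088],[0.6368,-0.648,0,0,0,0,0.088],[0.3168,-0.3312,0,0,0,0,0.088],[0,0,0.72,0,0,0,0.088],[0,0,0.72,0,0,0,0.088],[0,0,0,0,0,0,0.088],[0,0,0,0,0,0,0.088],[0,0,0,0,0,0,0.088]]}
}}

```text
clock: 8.35
tool_pos: [0.4512, 0.1924, 0.2443]
ee_rot: [[0.0, 1.0, 0.003], [1.0, -0.0, 0.001], [0.001, 0.003, -1.0]]
ft_force: [-0.0, -0.3, -0.0]
opening: 0.0878
grip_force: 0.0
```

Run:
```python
from h import *
from rig import arm
s=arm.sense();i=arm.get_image("wrist");i["s"]=s;pickle.dump(i,open("w3.pkl","wb"))
print(s["tool_pos"])
q=np.int32(proj(i,[[.450,.192,.04]],s)[0]);print(q)
f=i["frame"]
h=cv2.cvtColor(f,cv2.COLOR_BGR2HSV)
m=((h[...,0]<8)|(h[...,0]>172))&(h[...,1]>140)&(h[...,2]>50)
n,l,st,c=cv2.connectedComponentsWithStats(np.uint8(m))
print([(st[k],c[k].round(1)) for k in range(1,n) if st[k][4]>300])
cv2.imwrite("pics/w3.png",cv2.resize(f[q[1]-60:q[1]+60,q[0]-60:q[0]+60],None,fx=5,fy=5,interpolation=cv2.INTER_CUBIC))
```

```text
[0.45116859 0.19237037 0.24434812]
[253 170]
[(array([ 230,  146,   46,   47, 1693], dtype=int32), array([252.7, 169. ]))]
```

View pics/w3.png

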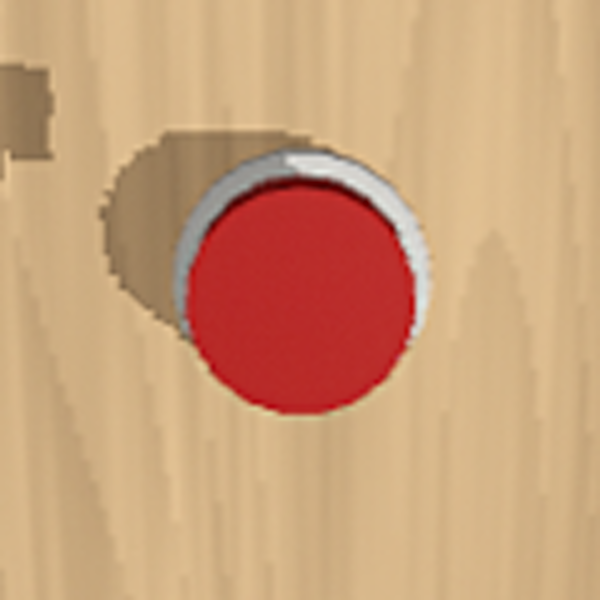

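The red cap sits centred on the lid: cap top spans crop x 186–416, y 183–414, and the aluminium rim spans x 174–431 with its top at y 149.

Run:
```python
from h import *
i=pickle.load(open("w3.pkl","rb"));o=np.array([193,110,193,110])
t=np.array([186,183,416,414])/5+o-.4
q=least_squares(lambda v:bbox(i,v[0],v[1],.052,.028,i["s"])-t,[.45,.19]);print(q.x,q.fun)
t=np.array([174,149,431,0])/5+o-.4
q=least_squares(lambda v:(bbox(i,v[0],v[1],.026,.033,i["s"])-t)[:3],[.45,.19]);print(q.x,q.fun)
```

```text
[0.449151   0.19558571] [-0.61850317 -0.01326411  0.61920133  0.04304434]
[0.44942694 0.19551403] [-0.25970436  0.01194633  0.26003664]
```

In the tool's units: -0.0019 m is -0.0304, 0.0016 m is 0.0256.

{"name": "move_tool", "arguments": {
  "increments": {"moves": [[0.0256,-0.0304,0.8,0,0,0,0.088],[0,0,0.8,0,0,0,0.088],[0,0,0.8,0,0,0,0.088],[0,0,0.8,0,0,0,0.088],[0,0,0.24,0,0,0,0.088],[0,0,0.096,0,0,0,0.088],[0,0,0,0,0,0,0.088],[0,0,0,0,0,0,0.088]]}
}}

```text
clock: 9.4
tool_pos: [0.4491, 0.1941, 0.0231]
ee_rot: [[-0.0, 1.0, 0.003], [1.0, 0.0, 0.001], [0.001, 0.003, -1.0]]
ft_force: [0.2, 0.1, 0.8]
opening: 0.088
grip_force: 0.0
```

{"name": "move_tool", "arguments": {
  "increments": {"moves": [[0,0,0.032,0,0,0,0.088],[0,0,0,0,0,0,0.08],[0,0,0,0,0,0,0.074],[0,0,0,0,0,0,0.07],[0,0,0,0,0,0,0.067],[0,0,0,0,0,0,0.062],[0,0,0,0,0,0,0.06],[0,0,0,0,0,0,0.06],[0,0,0,0,0,0,0.06]]},
  "clamp_n": 20
}}

```text
clock: 10.52
tool_pos: [0.4479, 0.1937, 0.0196]
ee_rot: [[-0.0, 1.0, -0.0], [1.0, 0.0, 0.0], [0.0, -0.0, -1.0]]
ft_force: [1.4, -0.7, -0.6]
opening: 0.0657
grip_force: 20.0
```

In the tool's units: -0.02 m is -0.32, -0.04 m is -0.64.

{"name": "move_tool", "arguments": {
  "increments": {"moves": [[0,0,-0.16,0,0,0,0.06],[0,0,-0.32,0,0,0,0.06],[0,0,-0.48,0,0,0,0.06],[0,0,-0.64,0,0,0,0.06],[0,0,-0.64,0,0,0,0.06],[0,0,-0.64,0,0,0,0.06],[0,0,-0.64,0,0,0,0.06],[0,0,-0.48,0,0,0,0.06],[0,0,-0.24,0,0,0,0.06],[0,0,0,0,0,0,0.06],[0,0,0,0,0,0,0.06],[0,0,0,0,0,0,0.06]]}
}}

```text
clock: 12.02
tool_pos: [0.4471, 0.1935, 0.2833]
ee_rot: [[-0.0, 1.0, -0.003], [1.0, 0.0, -0.001], [-0.001, -0.003, -1.0]]
ft_force: [-0.7, -0.1, -1.3]
opening: 0.0656
grip_force: 20.0
```

In the tool's units: -0.03 m is -0.48, 0.03 m is 0.48.

{"name": "move_tool", "arguments": {
  "increments": {"moves": [[-0.16,0.16,0,0,0,0,0.06],[-0.32,0.32,0,0,0,0,0.06],[-0.4,0.4,0,0,0,0,0.06],[-0.48,0.48,0,0,0,0,0.06],[-0.48,0.48,0,0,0,0,0.06],[-0.48,0.48,0,0,0,0,0.06],[-0.4,0.4,0,0,0,0,0.06],[-0.32,0.32,0,0,0,0,0.06],[-0.176,0.224,0,0,0,0,0.06],[0,0,0,0,0,0,0.06],[0,0,0,0,0,0,0.06],[0,0,0,0,0,0,0.06]]}
}}

```text
clock: 13.52
tool_pos: [0.6512, -0.0064, 0.2848]
ee_rot: [[-0.001, 1.0, -0.0], [1.0, 0.001, 0.0], [0.0, -0.0, -1.0]]
ft_force: [0.2, 0.2, -0.9]
opening: 0.0655
grip_force: 20.0
```

Run:
```python
from h import *
from rig import arm
s=arm.sense();i=arm.get_image("wrist");i["s"]=s;pickle.dump(i,open("w4.pkl","wb"))
print(s["tool_pos"],s["ee_rot"].round(4))
f=i["frame"]
h=cv2.cvtColor(f,cv2.COLOR_BGR2HSV)
m=((h[...,0]<8)|(h[...,0]>172))&(h[...,1]>140)&(h[...,2]>50)
n,l,st,c=cv2.connectedComponentsWithStats(np.uint8(m))
for k in range(1,n):
  if st[k][4]>300: print(st[k],c[k].round(1))
p=s["tool_pos"]
print(proj(i,[p[0],p[1],p[2]+.03],s))
q=np.int32(proj(i,[p],s)[0]);print(q,f.shape)
y0=max(0,min(q[1]-80,384-200));cv2.imwrite("pics/w4.png",cv2.resize(f[y0:y0+200,q[0]-130:q[0]+130],None,fx=3,fy=3,interpolation=cv2.INTER_CUBIC));print(y0)
```

```text
[ 0.65116096 -0.00643677  0.28476142] [[-1.e-03  1.e+00 -4.e-04]
 [ 1.e+00  1.e-03  2.e-04]
 [ 2.e-04 -4.e-04 -1.e+00]]
[ 195  205  121   83 7962] [254.6 251.2]
[220 317  70  11 547] [254.1 321.3]
[[254.99880844 279.13458455]]
[255 248] (384, 512, 3)
168
```

View pics/w4.png

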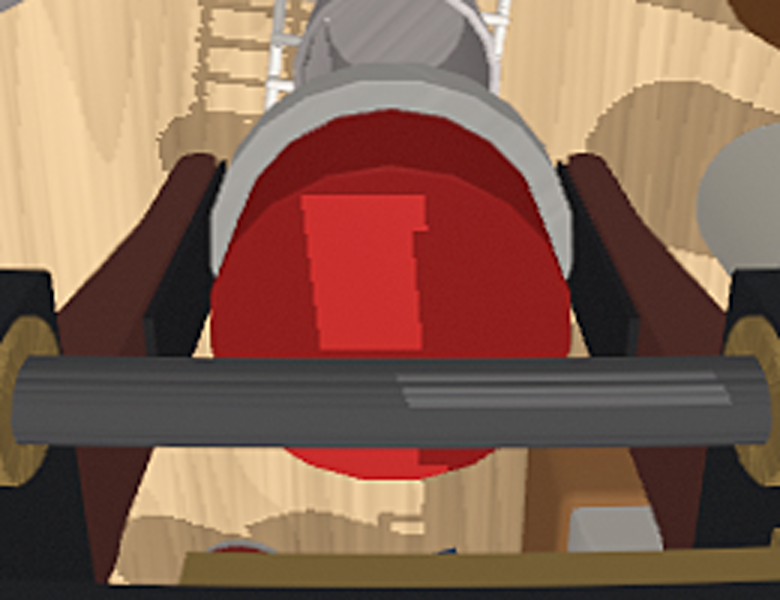

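Run:
```python
from h import *
i=pickle.load(open("w4.pkl","rb"));s=i["s"];p=s["tool_pos"]
X=np.array([210,480,572])/3+[125,168,125]-.33
for dz in(.030,.032,.034):
    q=least_squares(lambda v:bbox(i,v[0],v[1],p[2]+dz,.028,s)[[0,3,2]]-X,p[:2]);print("cap-tcp",(q.x-p[:2]).round(4),q.fun.round(2))
for dz in(-.006,.006):
    v=64/3+168-.33
    from scipy.optimize import brentq
    print("rim dy",brentq(lambda y:bbox(i,p[0],p[1]+y,p[2]+dz,.033,s)[1]-v,-.02,.02))
```

```text
cap-tcp [0.     0.0002] [-0.38  0.07  0.38]
cap-tcp [-0.      0.0019] [-1.48  0.26  1.48]
cap-tcp [-0.      0.0036] [-2.62  0.47  2.63]
rim dy -9.622694528252594e-05
rim dy 0.0033473706808279926
```

Lid and cap are gripped square, with the cap seated and the shaker visible just behind. Lowering to just above the mouth for an alignment check.

{"name": "move_tool", "arguments": {
  "increments": {"moves": [[0,0.0256,0.16,0,0,0,0.06],[0,0,0.32,0,0,0,0.06],[0,0,0.32,0,0,0,0.06],[0,0,0.24,0,0,0,0.06],[0,0,0.128,0,0,0,0.06],[0,0,0,0,0,0,0.06],[0,0,0,0,0,0,0.06]]}
}}

```text
clock: 14.45
tool_pos: [0.654, -0.0074, 0.2123]
ee_rot: [[-0.0, 1.0, 0.001], [1.0, 0.0, -0.0], [-0.0, 0.001, -1.0]]
ft_force: [-0.5, -0.4, -1.7]
opening: 0.0655
grip_force: 20.0
```

Run:
```python
from h import *
from rig import arm
s=arm.sense();v=[];p=s["tool_pos"];print(p)
for n in("scene","side"):
    i=arm.get_image(n);i["s"]=s;pickle.dump(i,open(n+"5.pkl","wb"))
    q=np.int32(proj(i,[[.653,-.006,.17]])[0]);print(n,q)
    v.append(cv2.resize(i["frame"][q[1]-33:q[1]+33,q[0]-25:q[0]+25],None,fx=8,fy=8,interpolation=cv2.INTER_CUBIC))
cv2.imwrite("pics/p5.png",np.hstack(v))
```

```text
[ 0.65400601 -0.00735825  0.21233812]
scene [253 202]
side [215 167]
```

View pics/p5.png

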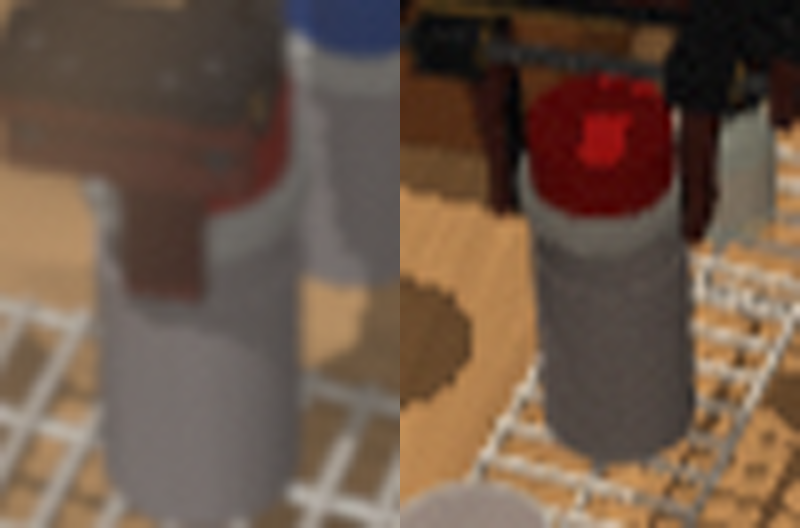

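In the scene half the lid sits ~1 mm to -y of the shaker axis; in the side half ~1–2 mm to +x. This matches the TCP reading, so I correct and lower.

In the tool's units: -0.0012 m is -0.0192, 0.0012 m is 0.0192.

{"name": "move_tool", "arguments": {
  "increments": {"moves": [[0.0192,-0.0192,0,0,0,0,0.06],[0,0,0.048,0,0,0,0.06],[0,0,0.048,0,0,0,0.06],[0,0,0.032,0,0,0,0.06],[0,0,0.032,0,0,0,0.06],[0,0,0,0,0,0,0.06]]}
}}

```text
clock: 15.3
tool_pos: [0.6521, -0.0061, 0.2013]
ee_rot: [[0.0, 1.0, -0.001], [1.0, -0.0, 0.0], [0.0, -0.001, -1.0]]
ft_force: [-0.2, 0.1, -1.3]
opening: 0.0658
grip_force: 20.0
```

In the tool's units: 0.002 m is 0.032, 0.001 m is 0.016.

{"name": "move_tool", "arguments": {
  "increments": {"moves": [[0,0,0.032,0,0,0,0.06],[0,0,0.032,0,0,0,0.06],[0,0,0.016,0,0,0,0.06],[0,0,0,0,0,0,0.06]]}
}}

```text
clock: 15.8
tool_pos: [0.6522, -0.0061, 0.1965]
ee_rot: [[0.0, 1.0, -0.0], [1.0, -0.0, 0.0], [0.0, -0.0, -1.0]]
ft_force: [-0.3, -0.2, -1.0]
opening: 0.0654
grip_force: 20.0
```

In the tool's units: 0.002 m is 0.032, 0.001 m is 0.016.

{"name": "move_tool", "arguments": {
  "increments": {"moves": [[0,0,0.032,0,0,0,0.06],[0,0,0.016,0,0,0,0.06],[0,0,0.016,0,0,0,0.06],[0,0,0,0,0,0,0.06]]}
}}

```text
clock: 16.3
tool_pos: [0.6522, -0.0061, 0.1925]
ee_rot: [[0.0, 1.0, -0.0], [1.0, -0.0, -0.0], [-0.0, -0.0, -1.0]]
ft_force: [0.5, -0.1, -1.6]
opening: 0.0654
grip_force: 20.0
```

{"name": "move_tool", "arguments": {
  "increments": {"moves": [[0,0,0.016,0,0,0,0.06],[0,0,0.016,0,0,0,0.06],[0,0,0,0,0,0,0.06],[0,0,0,0,0,0,0.06]]}
}}

```text
clock: 16.8
tool_pos: [0.6523, -0.0061, 0.1907]
ee_rot: [[0.0, 1.0, 0.0], [1.0, -0.0, -0.0], [-0.0, 0.0, -1.0]]
ft_force: [0.0, -0.3, 0.5]
opening: 0.0656
grip_force: 20.0
```

{"name": "move_tool", "arguments": {
  "increments": {"moves": [[0,0,0.0112,0,0,0,0.06],[0,0,0,0,0,0,0.06],[0,0,0,0,0,0,0.06]]}
}}

```text
clock: 17.18
tool_pos: [0.6523, -0.0061, 0.1907]
ee_rot: [[-0.0, 1.0, 0.0], [1.0, 0.0, -0.0], [-0.0, 0.0, -1.0]]
ft_force: [-2.1, 0.4, 5.0]
opening: 0.065
grip_force: 20.0
```

Seated with 5 N of contact. Releasing, then rising to cap height.

{"name": "move_tool", "arguments": {
  "increments": {"moves": [[0,0,0,0,0,0,0.068],[0,0,0,0,0,0,0.075],[0,0,0,0,0,0,0.088],[0,0,0,0,0,0,0.088],[0,0,0,0,0,0,0.088],[0,0,-0.16,0,0,0,0.088],[0,0,-0.224,0,0,0,0.088],[0,0,0,0,0,0,0.088],[0,0,0,0,0,0,0.088]]}
}}

```text
clock: 18.3
tool_pos: [0.6523, -0.0061, 0.2143]
ee_rot: [[-0.0, 1.0, 0.0], [1.0, 0.0, -0.0], [-0.0, 0.0, -1.0]]
ft_force: [0.8, -1.1, -0.6]
opening: 0.0879
grip_force: 0.0
```

Run:
```python
from h import *
from rig import arm
s=arm.sense();print(s["tool_pos"],s["ft_force"],s["opening"]);v=[]
i=arm.get_image("wrist");v.append(cv2.resize(i["frame"][130:350,100:410],None,fx=1.4,fy=1.4))
i=arm.get_image("side");q=np.int32(proj(i,[[.653,-.006,.17]])[0])
v.append(cv2.resize(i["frame"][q[1]-33:q[1]+33,q[0]-30:q[0]+30],(280,308),interpolation=cv2.INTER_CUBIC))
cv2.imwrite("pics/p6.png",np.hstack(v))
```

```text
[ 0.65234357 -0.00610774  0.21427807] [ 0.7730218  -1.10546428 -0.57357735] 0.08790955260032139
```

View pics/p6.png

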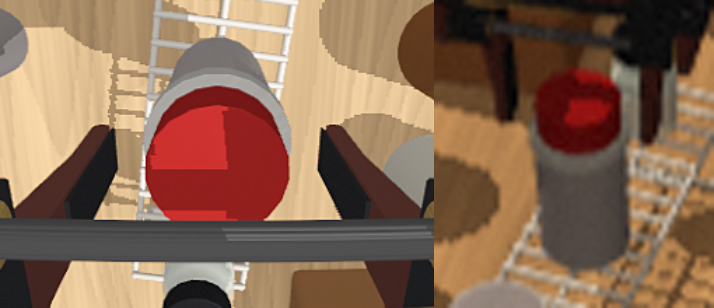

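The lid is seated with the cap on, and the fingers are open and centred around the cap (218 vs 217). Gripping the cap lightly, with the tips about 5 mm above the ledge.

In the tool's units: -0.002 m is -0.032.

{"name": "move_tool", "arguments": {
  "increments": {"moves": [[0,0,-0.032,0,0,0,0.088],[0,0,0,0,0,0,0.078],[0,0,0,0,0,0,0.068],[0,0,0,0,0,0,0.062],[0,0,0,0,0,0,0.059],[0,0,0,0,0,0,0.057],[0,0,0,0,0,0,0.05],[0,0,0,0,0,0,0.05],[0,0,0,0,0,0,0.05],[0,0,0,0,0,0,0.05]]},
  "clamp_n": 8
}}

```text
clock: 19.65
tool_pos: [0.6523, -0.0061, 0.2159]
ee_rot: [[0.0, 1.0, -0.0], [1.0, -0.0, 0.0], [0.0, -0.0, -1.0]]
ft_force: [0.6, 0.7, -0.3]
opening: 0.0564
grip_force: 8.0
```

{"name": "move_tool", "arguments": {
  "increments": {"moves": [[0,0,-0.048,0,0,0,0.05],[0,0,-0.096,0,0,0,0.05],[0,0,-0.16,0,0,0,0.05],[0,0,-0.24,0,0,0,0.05],[0,0,-0.288,0,0,0,0.05],[0,0,-0.24,0,0,0,0.05],[0,0,-0.128,0,0,0,0.05],[0,0,0,0,0,0,0.05],[0,0,0,0,0,0,0.05],[0,0,0,0,0,0,0.05]]}
}}

```text
clock: 20.9
tool_pos: [0.6519, -0.006, 0.2901]
ee_rot: [[-0.0, 1.0, -0.002], [1.0, 0.0, 0.0], [0.0, -0.002, -1.0]]
ft_force: [-0.4, 0.6, -0.8]
opening: 0.0563
grip_force: 8.0
```

Run:
```python
from h import *
from rig import arm
s=arm.sense();print(s["tool_pos"],s["joint_vel"].round(3));v=[]
for n in("scene","side"):
    i=arm.get_image(n);q=np.int32(proj(i,[[.653,-.006,.2]])[0])
    v.append(cv2.resize(i["frame"][q[1]-50:q[1]+50,q[0]-40:q[0]+40],None,fx=5,fy=5,interpolation=cv2.INTER_CUBIC))
cv2.imwrite("pics/p7.png",np.hstack(v))
```

```text
[ 0.65185294 -0.00604234  0.29010326] [ 0.    -0.001 -0.002 -0.001  0.001 -0.001]
```

View pics/p7.png

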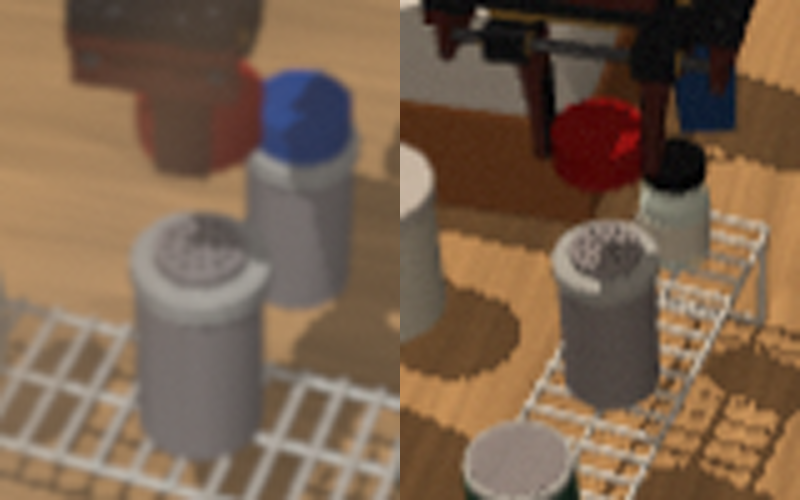

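The cap is held about 74 mm up, level and above the shaker, and the sifter lid is seated square. Handing in.

```bash
python3 -c "
from rig import arm
print(arm.finish_job())"
```

```text
the job is handed in; nothing more can be done
None
```

The job is handed in: the shaker stands in the gap on the shelf with the sifter lid seated, and the gripper holds the red cap level about 74 mm above its seat; no verdict was returned.

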